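Refit the filter cover of a vacuum packing machine and lock its quarter-turn stud

ROBOT

A 6-joint arm with a two-finger parallel gripper is mounted at the origin on the work surface. World frame = base frame: x ahead of the robot, y to its left, z up, the work surface at z = 0. Lengths are in m, angles in rad, forces in N, time in s.
With the tool pointing down it reaches from about 0.35 to 0.85 m from the base axis. Payload 8.1 kg.
Tool frame: the origin (TCP) lies at the very end of the fingers, on their centre line; the grasp point (between the pads) lies robot.grip_point_offset behind it (robot.grip_point_offset is the distance from the TCP to the grasp point, in m); z points along the fingers, y is the line along which they close (so a half turn about z gives the same grasp; the last joint's range is limited). The gripper opens to 93 mm and grips with 3 to 60 N. Pads are 15 mm wide; open, the fingers measure 128 mm over their backs; the gripper's body (75 mm by 188 mm) begins 65 mm behind the grasp point.
Start: joints at [1.234, 0.13, 1.488, -0, 1.523, -0.085], TCP at [0.149, 0.581, 0.219] pointing down, gripper open.
Joint ranges: [-2.96, 2.96], [-0.89, 2.26], [0.02, 2.5], [-1.34, 4.48], [0, 2.73], [-2.66, 2.66]. Speed limits (rad/s): [2.39, 2.39, 2.79, 3.14, 3.14, 3.14].

INTERFACE

Orientations are given as a rotation vector (axis times angle).
In Python, from plant import robot, eyes gives the robot as it stands. The module is installed in compiled form; this text tells all that it offers.
- The arm moves only by the tool apply_moves, never from a script. Its argument "steps" is one flat list of numbers, 7 for each row, row after row: the shift along the tool's x, y, z in units of 30 mm (1.0 is 30 mm), then the turn, a rotation vector about the tool's x, y, z in units of 6 degrees (1.0 is 6 degrees), then the opening in per cent of the stroke, from 0 (shut) to 100 (fully open). In form: [dx, dy, dz, ax, ay, az, fingers, dx, dy, dz, ax, ay, az, fingers, ...]. A call has 1 to 12 rows; each row shifts and turns the commanded pose from where the row before left it, along the tool's axes as they then stand; what a row does not reach is not made up. A row lasts 1/12 s, in which the tool goes at most 41.7 mm and 7.16 degrees, less where a joint would pass 70% of its speed; a pose out of reach is approached as far as the arm can. A call is refused whole if a number of a shift passes 1 or a number of a turn 1, either way. A call with a gripper value outside its range is refused whole. The fingers move at their own pace and stop on an object; "grip_force" is the grip in N (left out, the last holds). Time passes only in rows, so rows that do not move let the fingers close. It gives the time, the measured TCP pose, the force, the opening and the grip force at its end, in the units of the state.
- robot.read_state(): the state, without advancing time (a new reading comes with each control period).
- eyes.read_camera(name): name is "side" or "top"; returns the picture (400x640x3 uint8, red, green, blue); there is no depth.
- eyes.calibration(name): a dict with "K" (3x3 intrinsics, pixels), "k1" (the pictures are not rectified: a ray, as slopes to the right and down, at radius r is drawn at 1 + k1 r^2 times it, then the intrinsics apply), "R" (3x3) and "t" (3): a world point X has camera coordinates R X + t. Camera axes: x right, y down, z forward; pixel columns grow to the right and rows downward; lengths in m; the calibration is good to about 2 mm. A picture is of the moment at which its call begins. calibration takes no time and is no camera call.
- robot.close_job(): hands the job in; it is judged then, once.
Trained networks look in the newest picture that a camera, given by its name, has taken for a name from the list of things; names that differ only in an ending like _2 or _b are one class to them, and where a whole thing is asked for, a point or a joint stands for the part that bears it (a point fixed in the world has none). Each returns a list of dicts, best first, with "conf" (0 to 1); they miss things now and then, are a little off and sometimes report something else, mostly with a low value. They report only what shows in the picture. A call takes as long as a camera call. They do not tell look-alikes from the thing itself.
- eyes.search_frame(camera, thing): "rect" ([left, top, width, height] in pixels, round what is visible of it).
- eyes.place_of(camera, thing): "xy" ([column, row] in pixels: a listed point, or the origin of a listed thing).
The state is a dict: "t": time; "q": joint angles; "dq": joint speeds; "joint_torque": joint torques, N m; "tool_pos": TCP position; "orientation": TCP orientation; "force": force on the tool from outside, world axes, zero at the start; "wrist_torque": the same for the moment, N m; "opening": finger opening in m; "gripper_force": force on a finger pad.
Only numpy, scipy, OpenCV 4.12 (cv2) and the standard library are available. Lean on these libraries where they do the work, as an engineer would, in place of code of your own. Each camera call takes 0.05 s, during which the arm holds its last target. There are 200 camera calls.

TASK

Put the filter cover back on the vacuum packing machine: carry it by the wing of its quarter-turn stud, set it into the open filter chamber in the machine's deck until its gasket lies flat on the deck all round, then press the stud down against its spring and turn it a quarter turn clockwise until its crossbar catches, and let go. Work by feel and do not force it: press slowly, only until you feel the stud stop, and never push or twist the cover against the machine with more than 20 N. Leave the other things where they stand.

Things in the scene. Friction and masses are not known exactly. Their poses are not given: they have to be found in the camera images.
- wing (a point): centre of the wing on the cover's stud: dark steel, 34 long (own y), 10 thick (own x), 24 tall, on a round flange 34 across whose top is 12 lower. Lift the cover by pinching the wing across its thickness, tips just above the flange. z up. Moves with the stud, which sinks up to 17 mm against a spring: 3 N plus 0.3 N per mm. Wing and cover axes agree at the start
- cover_seat (a point): centre of the gasket's underside on the loose metal cover (0.2 kg, 104 in x by 124 in y, 7 thick); 43.5 below the wing centre when the stud is up. Below it a hollow skirt 80 (x) by 100 (y), 36 deep, its last 8 tapered in by 3; at the start the cover stands on it on the bench, turned up to 46 degrees. Fits either way round
- opening (a point): centre of the open filter chamber in the machine's rear deck, at deck height (150 above the bench); 83 (own x) by 103 (own y), z up. A fitted cover has cover_seat here, its x parallel or opposite to this x. Below on the axis sits the keeper: a steel plate with a slot 10 wide, 38 long in y, that the stud's crossbar enters as the cover goes in
- crossbar (a point): centre of the stud's crossbar, 32 (along the wing) by 6 by 5 tall, inside the skirt, 30.5 below cover_seat. The keeper lets it turn only once the stud is pressed 2.5 to 14 mm: screw-set, not measured, unlike each time. A rigid floor stops it 1.5 mm deeper. Turned 90 degrees and let go it rises 2 mm into a 10 wide notch and is caught
- stud_turn (a joint): turn of the stud in the cover, rad: 0 at the start (crossbar and wing along the cover's long side), grows clockwise seen from above, stops at 1.64; caught at about 1.57
- machine: fixed stainless vacuum packing machine, 300 deep (x) by 420 wide (y); origin at the centre of its underside; its front (sloped lid with panel and black bar handle) faces -x. Flat deck 150 high from x = -30 to 150; the opening is at x = 60, y = 70 from the origin
- cover: the loose filter cover as a whole; origin at the centre of the foot of its skirt, 36 below cover_seat, z up
- old_filter: bystander, to be left alone: the used filter element: a paper cylinder with grey end caps, diameter 54, height 52, standing on the bench; origin at the centre of its underside
- weight: bystander, to be left alone: a knobbed steel test weight, diameter 38, height 48, standing on the other end of the machine's deck; origin at the centre of its underside
- amber1: bystander, to be left alone: amber bottle, diameter 48, height 105
- amber2: bystander, to be left alone: amber bottle, diameter 48, height 105
- jar: bystander, to be left alone: white jar, diameter 90, height 115
- driver: bystander, to be left alone: screwdriver lying on the bench, length 190
- dish: bystander, to be left alone: shallow steel dish, diameter 100, height 30
- oring: bystander, to be left alone: black rubber ring, diameter 60, 6 thick, lying on the machine's deck beside the opening
Mind the look-alikes: they are no part of the job. Leave any purple look-alike of the cover alone.

How it is judged:
On the way, in this order (a step that is already met when the one before it is completed fails the run):
1. the cover lies flat on the deck in its opening with the stud not yet turned (z of cover_seat in the frame of opening below 0.002 m and horizontal distance between cover_seat and opening below 0.004 m and value of joint stud_turn below 0.2 rad), for 0.1 s.
2. the stud has been turned a quarter turn with the cover still down (z of cover_seat in the frame of opening below 0.002 m and value of joint stud_turn above 1.42 rad), for 0.1 s.
At the end, for the whole second after the job is handed in: the cover lies still and flat in its opening, gasket within 1.5 mm of the deck, centred within 4 mm, level within 0.02 rad, and the stud is turned at least 1.42 rad clockwise and caught, with nothing touching it (z of cover_seat in the frame of opening below 0.0015 m and horizontal distance between cover_seat and opening below 0.004 m and angle between cover's own z axis and vertical below 0.02 rad and value of joint stud_turn above 1.42 rad and linear speed of cover below 0.02 m/s).
It fails at once if cover, stud or crossbar forced against the machine with more than 20 N (contact force between cover and machine above 20 N).
It fails at once if a bystander is shifted by more than 20 mm (distance of any of old_filter, weight, amber1, amber2, jar, driver, dish, oring from where it was at the start of the episode above 0.02 m).
It also fails if it takes over 69 s, if anything falls off the work surface, if the arm or the gripper's body presses on something with over 40 N, if the wrist force passes 120 N, or if a joint passes its speed limit or range.

## Working session

There is one attempt and no reset: what is moved stays moved. The work goes in short steps, Python scripts to look and compute and a tool call to move; the robot and the scene stay as the last step left them, time stands still between calls to the robot, and variables do not carry over. Pictures are saved under pics/ and viewed, at most 10 in all, crops included, and the job is handed in when it is done.

Besides the shell and the picture viewer there is one more tool, called after "Call:" as name(argument=value, ...), one argument or row to a line, values as JSON. apply_moves: Moves the arm, as the interface text tells. Its arguments: {"type":"object","properties":{"steps":{"type":"array"},"grip_force":{"type":"number"}},"required":["steps"]}

```bash
mkdir -p pics
cat > h.py <<'E'
import numpy as np, cv2
from plant import robot, eyes
def ray(cam,px):
    c=eyes.calibration(cam);K=np.array(c["K"]);R=np.array(c["R"]);t=np.array(c["t"])
    d=np.linalg.solve(K,[px[0],px[1],1.])[:2];s=d.copy()
    for _ in range(20): s=d/(1+c["k1"]*(s@s))
    return -R.T@t, R.T@np.array([s[0],s[1],1.])
def atz(cam,px,z):
    o,v=ray(cam,px); return o+v*(z-o[2])/v[2]
def proj(cam,X):
    c=eyes.calibration(cam);p=np.array(c["R"])@np.array(X)+np.array(c["t"]);s=p[:2]/p[2]
    s=s*(1+c["k1"]*(s@s)); return (np.array(c["K"])@[s[0],s[1],1])[:2]
def tri(p1,p2):
    o1,v1=ray("top",p1);o2,v2=ray("side",p2)
    ab=np.linalg.lstsq(np.c_[v1,-v2],o2-o1,rcond=None)[0]
    a,b=o1+ab[0]*v1,o2+ab[1]*v2; return (a+b)/2,np.linalg.norm(a-b)
def save(cam,name):
    im=np.array(eyes.read_camera(cam)); cv2.imwrite(f"pics/{name}.png",im[...,::-1]); return im
E
python3 - <<'E'
from h import *
for c in ("top","side"):
    save(c,c+"0")
    for n in ("wing","cover_seat","opening","machine","cover"):
        print(c,n,[(np.round(d["xy"],1).tolist(),round(d["conf"],2)) for d in eyes.place_of(c,n)])
s=robot.read_state();print({k:np.round(v,3).tolist() for k,v in s.items()},robot.grip_point_offset)
E
```

```text
top wing [([244.7, 248.9], 0.46), ([188.6, 234.6], 0.43)]
top cover_seat [([250.1, 248.6], 0.92), ([194.4, 232.6], 0.78), ([234.6, 159.6], 0.56), ([345.8, 168.2], 0.48)]
top opening [([329.7, 146.9], 0.7), ([233.8, 158.3], 0.55), ([348.2, 169.4], 0.53)]
top machine [([344.3, 171.3], 0.88), ([357.5, 129.0], 0.2)]
top cover [([192.1, 235.6], 0.85), ([233.6, 161.0], 0.73), ([249.5, 250.4], 0.68), ([231.5, 205.6], 0.2)]
side wing [([249.9, 165.9], 0.67), ([263.3, 138.7], 0.61), ([342.6, 148.6], 0.59), ([357.5, 382.1], 0.18)]
side cover_seat [([339.3, 158.6], 0.88), ([252.7, 183.9], 0.8), ([262.7, 149.0], 0.56)]
side opening [([381.7, 186.1], 0.65)]
side machine [([370.9, 245.6], 0.92)]
side cover [([255.0, 190.3], 0.73), ([339.1, 169.1], 0.68), ([262.2, 151.1], 0.67)]
{'t': 0.6, 'q': [1.234, 0.13, 1.488, -0.0, 1.523, -0.085], 'dq': [-0.001, -0.001, -0.001, -0.001, -0.0, 0.001], 'joint_torque': [0.0, -55.94, -49.181, 0.077, 0.023, -0.0], 'tool_pos': [0.149, 0.581, 0.219], 'orientation': [0.394, 3.117, 0.0], 'force': [0.535, 0.179, 0.379], 'wrist_torque': [-0.011, -0.041, 0.006], 'gripper_force': 0.0, 'opening': 0.093} 0.0188
```

View pics/top0.png

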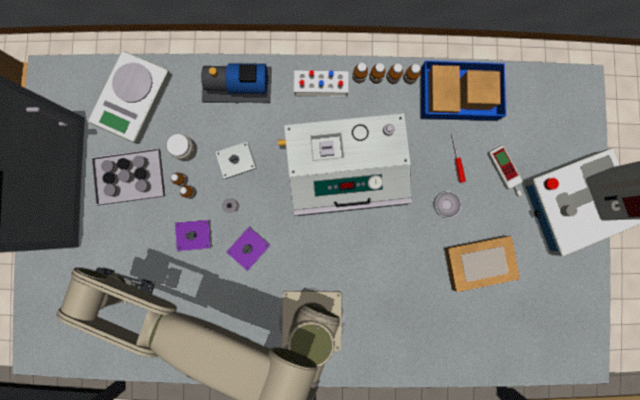

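View pics/side0.png

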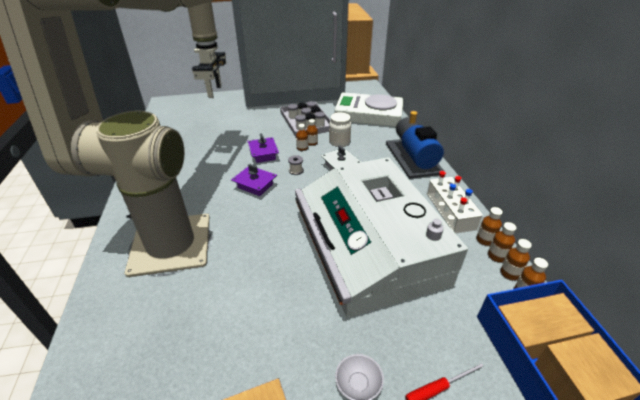

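The lookalikes in the top view are a purple cover at (193,235), a purple cover at (248,248) and a plain metal cover at (235,159). The metal one is the target. The opening is at about (326,147), and in the side view the wing is at (342,149). Next I'll check a close crop and measure.

Run:
```python
from h import *
t=cv2.imread("pics/top0.png");s=cv2.imread("pics/side0.png")
a=cv2.resize(t[135:185,210:260],None,fx=8,fy=8,interpolation=cv2.INTER_CUBIC)
b=cv2.resize(t[122:172,300:350],None,fx=8,fy=8,interpolation=cv2.INTER_CUBIC)
cv2.imwrite("pics/crop1.png",np.hstack([a,b]))
print("cam",ray("top",(320,200))[0],ray("side",(320,200))[0])
print("wing tri",tri((234.5,158.5),(342.6,148.6)))
print("open tri",tri((326,147),(383,187)))
for n,p,z in (("wing",(234.5,158.5),.0795),("seat",(234.6,159.6),.036),("open",(326,147),.15)): print(n,atz("top",p,z))
print("side open",atz("side",(383,187),.15), atz("side",(342.6,148.6),.0795))
```

```text
cam [ 0.33233323 -0.00566021  1.84631911] [ 0.29194272 -0.82303073  0.77077874]
wing tri (array([0.58557726, 0.2836658 , 0.08752037]), np.float64(0.003069454860947589))
open tri (array([ 0.62182796, -0.04209826,  0.14852679]), np.float64(0.0033688822353618196))
wing [0.58520492 0.28525637 0.0795    ]
seat [0.58734873 0.29192681 0.036     ]
open [ 0.61993323 -0.04160616  0.15      ]
side open [ 0.62278969 -0.0440499   0.15      ] [0.59061046 0.29662682 0.0795    ]
```

View pics/crop1.png

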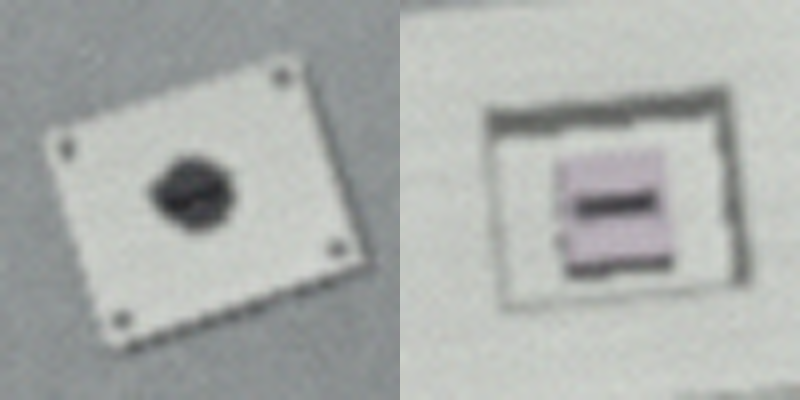

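The crop shows the plain metal cover with its dark stud and no purple, and the opening with the keeper slot. I'll fit both poses from their corners.

```bash
cat >> h.py <<'E'
from scipy.optimize import least_squares
def fit(pts,w,l,z,x0,cam="top"):
    # pts pixel corners in cyclic order; w along own x, l along own y
    c=np.array([[w,l],[w,-l],[-w,-l],[-w,l]])/2
    best=None
    for k in range(4):
      for sgn in (1,-1):
        cc=np.roll(c[::sgn],k,0)
        def f(p):
            R=np.array([[np.cos(p[2]),-np.sin(p[2])],[np.sin(p[2]),np.cos(p[2])]])
            return np.concatenate([proj(cam,[*(R@q+p[:2]),z])-m for q,m in zip(cc,pts)])
        r=least_squares(f,[*x0,0.1],x_scale=[.01,.01,.1])
        if abs((r.x[2]+np.pi)%(2*np.pi)-np.pi)<1.2 and (best is None or r.cost<best.cost): best=r
    return best.x,best.fun
E
python3 - <<'E'
from h import *
u=lambda L,ox,oy:[((x+.5)/8-.5+ox,(y+.5)/8-.5+oy) for x,y in L]
print(fit(u([(45,130),(298,52),(370,262),(112,348)],210,135),.104,.124,.043,(.587,.29)))
print(fit(u([(87,108),(327,88),(349,285),(104,308)],300,122),.083,.103,.15,(.62,-.04)))
t=cv2.imread("pics/side0.png")
a=cv2.resize(t[135:185,310:370],None,fx=6,fy=6,interpolation=cv2.INTER_CUBIC)
b=cv2.resize(t[165:215,355:415],None,fx=6,fy=6,interpolation=cv2.INTER_CUBIC)
cv2.imwrite("pics/crop2.png",np.hstack([a,b]))
E
```

```text
Traceback (most recent call last):
  File "h.py", line 30, in fit
    r=least_squares(f,[*x0,0.1],x_scale=[.01,.01,.1])
  File "h.py", line 29, in f
    return np.concatenate([proj(cam,[*(R@q+p[:2]),z])-m for q,m in zip(cc,pts)])
                           ~~~~^^^^^^^^^^^^^^^^^^^^^^
  File "h.py", line 11, in proj
    c=eyes.calibration(cam);p=np.array(c["R"])@np.array(X)+np.array(c["t"]);s=p[:2]/p[2]
ValueError: time passes only in moves, steps and waits
```

```bash
sed -i 's/eyes.calibration(cam)/cal(cam)/; 2a import functools\n@functools.cache\ndef cal(c): return eyes.calibration(c)' h.py
python3 - <<'E'
from h import *
u=lambda L,ox,oy:[((x+.5)/8-.5+ox,(y+.5)/8-.5+oy) for x,y in L]
print(fit(u([(45,130),(298,52),(370,262),(112,348)],210,135),.104,.124,.043,(.587,.29)))
print(fit(u([(87,108),(327,88),(349,285),(104,308)],300,122),.083,.103,.15,(.62,-.04)))
t=cv2.imread("pics/side0.png")
a=cv2.resize(t[135:185,310:370],None,fx=6,fy=6,interpolation=cv2.INTER_CUBIC)
b=cv2.resize(t[165:215,355:415],None,fx=6,fy=6,interpolation=cv2.INTER_CUBIC)
cv2.imwrite("pics/crop2.png",np.hstack([a,b]))
E
```

```text
(array([0.58761747, 0.2881734 , 0.33278446]), array([-0.0570038 ,  0.40486182,  0.3266463 , -0.32528151, -0.17096963,
        0.06876529, -0.09728408, -0.14807331]))
(array([ 0.62280676, -0.04385723,  0.10791608]), array([ 0.27902899,  0.6667006 , -0.10447941,  0.50071619, -0.52806461,
       -0.49029726,  0.35268779, -0.66225759]))
```

View pics/crop2.png

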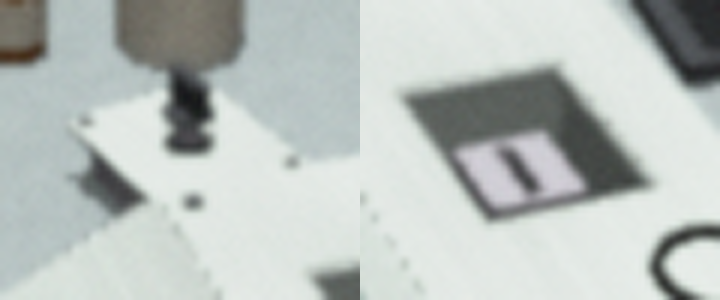

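```bash
cat >> h.py <<'E'
from scipy.optimize import minimize
from scipy.ndimage import map_coordinates
def refine(im,cam,segs,z,p0,sign):
    # segs: (a,b) own-frame segments, inner side toward 'c'; sign +1 inside brighter, 0 abs
    g=cv2.GaussianBlur(cv2.cvtColor(im,cv2.COLOR_BGR2GRAY).astype(float),(0,0),.7)
    def sc(p):
        c,s=np.cos(p[2]),np.sin(p[2]);T=lambda q:proj(cam,[c*q[0]-s*q[1]+p[0],s*q[0]+c*q[1]+p[1],z])
        tot=0
        for a,b,cen in segs:
            A,B,C=T(a),T(b),T(cen); n=np.array([-(B-A)[1],(B-A)[0]]);n/=np.linalg.norm(n)
            if n@(C-A)<0:n=-n
            P=A+(B-A)*np.linspace(.06,.94,60)[:,None]
            I=[map_coordinates(g,(P+k*n)[:,::-1].T,order=1) for k in (-1,1)]
            d=I[1]-I[0]; tot+=np.sum(abs(d) if sign==0 else np.clip(sign*d,-5,60))/60
        return -tot
    best=min((minimize(sc,np.array(p0)+[dx,dy,dt],method="Nelder-Mead",options=dict(initial_simplex=np.array(p0)+[dx,dy,dt]+np.array([[0,0,0],[.003,0,0],[0,.003,0],[0,0,.03]]))) for dx in (-.003,0,.003) for dy in (-.003,0,.003) for dt in(-.02,.02)),key=lambda r:r.fun)
    return np.round(best.x,4),round(best.fun,1)
def rect(w,l,only=None):
    w/=2;l/=2;q=[(w,l),(w,-l),(-w,-l),(-w,l)]
    return [(q[i],q[(i+1)%4],(0,0)) for i in range(4) if only is None or i in only]
E
cat > m.py <<'E'
from h import *
t=cv2.imread("pics/top0.png");s=cv2.imread("pics/side0.png")
c=(60-0,70)
deck=[((.09,.14),(.09,-.28),(0,0)),((.09,.14),(-.09,.14),(0,0)),((.09,-.28),(-.09,-.28),(0,0))]
print("deck top",refine(t,"top",deck,.15,(.622,-.043,.1),1))
print("deck top abs",refine(t,"top",deck,.15,(.622,-.043,.1),0))
print("open top",refine(t,"top",rect(.083,.103),.15,(.622,-.043,.1),-1))
v=[((x+.5)/6-.5+355,(y+.5)/6-.5+165) for x,y in [(42,93),(202,67),(292,184),(130,220)]]
print("open side fit",fit(v,.083,.103,.15,(.622,-.043),"side"))
print("open side",refine(s,"side",rect(.083,.103),.15,(.622,-.043,.1),-1))
print("cover top",refine(t,"top",rect(.104,.124),.043,(.5876,.288,.333),1))
print("cover side",refine(s,"side",rect(.104,.124,(3,)),.043,(.5876,.288,.333),1))
E
python3 m.py
```

```text
deck top (array([ 0.623 , -0.0438,  0.1201]), np.float64(-108.5))
deck top abs (array([ 0.623 , -0.0438,  0.1201]), np.float64(-109.8))
open top (array([ 0.627 , -0.0464,  0.1281]), np.float64(-107.2))
open side fit (array([ 0.61956038, -0.04648906,  0.10055427]), array([ 0.17818438, -0.15467459, -0.4078123 , -0.56108001,  0.49435036,
        0.53843483, -0.27718584,  0.05846535]))
open side (array([ 0.6185, -0.047 ,  0.1227]), np.float64(-240.0))
cover top (array([0.5871, 0.2913, 0.338 ]), np.float64(-159.6))
cover side (array([ 0.5916,  0.3154, -0.1931]), np.float64(-23.1))
```

```bash
cat > plan.py <<'E'
import sys
from h import *
from scipy.spatial.transform import Rotation as Ro
# target x y z and direction (deg) of tool y; prints total shift (mm, tool axes now) and turn (deg, tool axes)
x,y,z,a=map(float,sys.argv[1:5])
s=robot.read_state();p=np.array(s["tool_pos"]);R=Ro.from_rotvec(s["orientation"])
r=np.radians(a);Y=np.array([np.cos(r),np.sin(r),0]);Z=np.array([0,0,-1.]);X=np.cross(Y,Z)
G=Ro.from_matrix(np.c_[X,Y,Z])
d=R.inv().apply(np.array([x,y,z])-p)
print("t",round(s["t"],2),"pos",np.round(p*1000,1),"ydir",round(np.degrees(np.arctan2(*R.as_matrix()[[1,0],1])),2),"f",np.round(s["force"],2),"tq",np.round(s["wrist_torque"],2))
print("shift units",np.round(d/.03,3),"turn units",np.round(np.degrees((R.inv()*G).as_rotvec())/6,3))
E
python3 plan.py .587 .2905 .16 19.3
```

```text
t 0.6 pos [149.5 581.1 218.7] ydir 75.58 f [0.54 0.18 0.38] tq [-0.01 -0.04  0.01]
shift units [-16.538  -5.748   1.956] turn units [ 0.    -0.     9.379]
```

Call:
apply_moves(
  steps=[-0.92, -0.32, 0, 0, 0, 0, 60, -0.92, -0.32, 0, 0, 0, 0, 60, -0.92, -0.32, 0, 0, 0, 0, 60, -0.92, -0.32, 0, 0, 0, 0, 60, -0.92, -0.32, 0, 0, 0, 0, 60, -0.92, -0.32, 0, 0, 0, 0, 60, -0.92, -0.32, 0, 0, 0, 0, 60, -0.92, -0.32, 0, 0, 0, 0, 60, -0.92, -0.32, 0, 0, 0, 0, 60, -0.92, -0.32, 0, 0, 0, 0, 60, -0.92, -0.32, 0, 0, 0, 0, 60, -0.92, -0.32, 0, 0, 0, 0, 60],
)

```text
t: 1.6
tool_pos: [0.4426, 0.3861, 0.2188]
orientation: [0.394, 3.117, 0.0]
force: [1.2, -0.7, -0.4]
opening: 0.056
gripper_force: 0.0
```

Call:
apply_moves(
  steps=[-0.92, -0.32, 0, 0, 0, 0, 60, -0.92, -0.32, 0, 0, 0, 0, 60, -0.92, -0.32, 0, 0, 0, 0, 60, -0.92, -0.32, 0, 0, 0, 0, 60, -0.92, -0.32, 0, 0, 0, 0, 60, -0.92, -0.32, 0, 0, 0, 0, 60],
)

```text
t: 2.1
tool_pos: [0.5887, 0.289, 0.2187]
orientation: [0.395, 3.117, 0.0]
force: [-0.6, -0.1, 0.2]
opening: 0.0558
gripper_force: 0.0
```

Call:
apply_moves(
  steps=[0, 0, 0.15, 0, 0, 0.94, 50, 0, 0, 0.15, 0, 0, 0.94, 50, 0, 0, 0.2, 0, 0, 0.94, 50, 0, 0, 0.2, 0, 0, 0.94, 50, 0, 0, 0.2, 0, 0, 0.94, 50, 0, 0, 0.2, 0, 0, 0.94, 50, 0, 0, 0.2, 0, 0, 0.94, 50, 0, 0, 0.2, 0, 0, 0.94, 50, 0, 0, 0.2, 0, 0, 0.94, 50, 0, 0, 0.25, 0, 0, 0.94, 50, 0, 0, 0, 0, 0, 0, 50, 0, 0, 0, 0, 0, 0, 50],
)

```text
t: 3.1
tool_pos: [0.5872, 0.2898, 0.1596]
orientation: [-1.816, -2.563, 0.002]
force: [-0.4, -0.4, 0.8]
opening: 0.0466
gripper_force: 0.0
```

```bash
python3 plan.py .587 .2905 .0705 19.3
python3 - <<'E'
from h import *
a=save("top","t1")[120:200,190:290];b=save("side","s1")[100:180,290:390]
f=lambda i:cv2.resize(i[...,::-1],(400,320),interpolation=cv2.INTER_CUBIC)
cv2.imwrite("pics/c3.png",np.hstack([f(a),f(b)]))
E
```

```text
t 3.1 pos [587.2 289.8 159.6] ydir 19.35 f [-0.37 -0.45  0.78] tq [-0.04  0.04  0.  ]
shift units [0.024 0.006 2.971] turn units [-0.012  0.001  0.008]
```

View pics/c3.png

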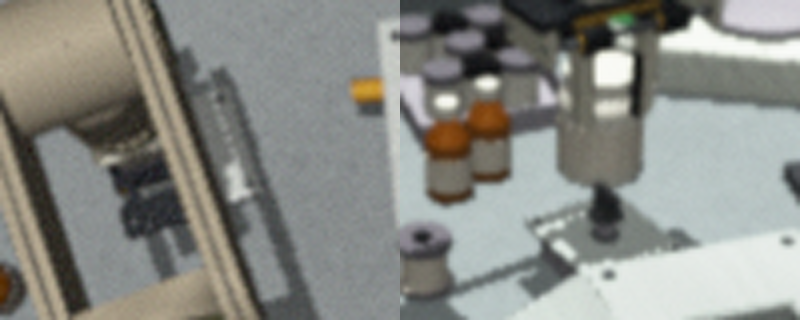

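The arm hides the cover in the top crop. In the side crop the wing stands free at about (605,205), under the gripper. I'll go down feeling the force.

Call:
apply_moves(
  steps=[0, 0, 0.4, 0, 0, 0, 50, 0, 0, 0.4, 0, 0, 0, 50, 0, 0, 0.4, 0, 0, 0, 50, 0, 0, 0.4, 0, 0, 0, 50, 0, 0, 0.4, 0, 0, 0, 50, 0, 0, 0.3, 0, 0, 0, 50, 0, 0, 0.3, 0, 0, 0, 50, 0, 0, 0.2, 0, 0, 0, 50, 0, 0, 0.1, 0, 0, 0, 50, 0, 0, 0, 0, 0, 0, 50],
)

```text
t: 4.03
tool_pos: [0.5871, 0.2898, 0.0722]
orientation: [-1.82, -2.56, 0.002]
force: [-0.3, 0.4, -0.1]
opening: 0.0462
gripper_force: 0.0
```

Call:
apply_moves(
  steps=[0, 0, 0, 0, 0, 0, 30, 0, 0, 0, 0, 0, 0, 22, 0, 0, 0, 0, 0, 0, 16, 0, 0, 0, 0, 0, 0, 12, 0, 0, 0, 0, 0, 0, 8, 0, 0, 0, 0, 0, 0, 4, 0, 0, 0, 0, 0, 0, 0, 0, 0, 0, 0, 0, 0, 0, 0, 0, 0, 0, 0, 0, 0],
  grip_force=25,
)

```text
t: 4.78
tool_pos: [0.5875, 0.2899, 0.0731]
orientation: [-1.82, -2.56, 0.0]
force: [-1.0, -0.1, -0.1]
opening: 0.0097
gripper_force: 25.0
```

Call:
apply_moves(
  steps=[0, 0, 0, 0, 0, 0, 20, 0, 0, 0, 0, 0, 0, 20, 0, 0, 0.06, 0, 0, 0, 20, 0, 0, 0.06, 0, 0, 0, 20, 0, 0, 0, 0, 0, 0, 10, 0, 0, 0, 0, 0, 0, 0, 0, 0, 0, 0, 0, 0, 0, 0, 0, 0, 0, 0, 0, 0],
  grip_force=30,
)

```text
t: 5.45
tool_pos: [0.5874, 0.2899, 0.0692]
orientation: [-1.82, -2.56, 0.001]
force: [0.3, 0.9, -2.4]
opening: 0.0094
gripper_force: 30.0
```

Call:
apply_moves(
  steps=[0, 0, -0.1, 0, 0, 0, 0, 0, 0, -0.3, 0, 0, 0, 0, 0, 0, -0.5, 0, 0, 0, 0, 0, 0, -0.5, 0, 0, 0, 0, 0, 0, -0.7, 0, 0, 0, 0, 0, 0, -0.7, 0, 0, 0, 0, 0, 0, -0.7, 0, 0, 0, 0, 0, 0, -0.8, 0, 0, 0, 0, 0, 0, -0.8, 0, 0, 0, 0, 0, 0, -0.8, 0, 0, 0, 0, 0, 0, -0.6, 0, 0, 0, 0, 0, 0, 0, 0, 0, 0, 0],
)

```text
t: 6.45
tool_pos: [0.5895, 0.2908, 0.2713]
orientation: [1.818, 2.556, 0.012]
force: [0.8, 0.1, -0.5]
opening: 0.01
gripper_force: 30.0
```

```bash
python3 plan.py .621 -.0455 .2635 6.93; python3 -c "
from h import *
print(robot.read_state()['opening'])"
```

```text
t 6.45 pos [589.5 290.8 271.3] ydir 19.18 f [ 0.77  0.15 -0.5 ] tq [-0.06  0.02  0.  ]
shift units [-10.932  -2.694   0.231] turn units [ 0.085 -0.013  2.041]
0.009976921733648031
```

Call:
apply_moves(
  steps=[-0.6, -0.15, 0, 0, 0, 0, 0, -0.95, -0.23, 0, 0, 0, 0, 0, -0.95, -0.23, 0, 0, 0, 0, 0, -0.95, -0.23, 0, 0, 0, 0, 0, -0.95, -0.24, 0, 0, 0, 0, 0, -0.95, -0.24, 0, 0, 0, 0, 0, -0.95, -0.24, 0, 0, 0, 0, 0, -0.95, -0.24, 0, 0, 0, 0, 0, -0.95, -0.24, 0, 0, 0, 0, 0, -0.95, -0.24, 0, 0, 0, 0, 0, -0.95, -0.24, 0, 0, 0, 0, 0, -0.83, -0.2, 0, 0, 0, 0, 0],
)

```text
t: 7.45
tool_pos: [0.6176, -0.0484, 0.2634]
orientation: [-1.821, -2.559, 0.001]
force: [0.0, -0.1, -2.6]
opening: 0.0098
gripper_force: 30.0
```

Call:
apply_moves(
  steps=[0, 0, 0, 0, 0, 0.5, 0, 0, 0, 0, 0, 0, 0.5, 0, 0, 0, 0, 0, 0, 0.5, 0, 0, 0, 0, 0, 0, 0.5, 0, 0, 0, 0, 0, 0, 0, 0, 0, 0, 0, 0, 0, 0, 0, 0, 0, 0, 0, 0, 0, 0],
)

```text
t: 8.03
tool_pos: [0.6179, -0.0464, 0.264]
orientation: [-2.076, -2.358, 0.001]
force: [0.2, -0.4, -2.0]
opening: 0.01
gripper_force: 30.0
```

```bash
python3 plan.py .621 -.0455 .2235 6.93
python3 - <<'E'
from h import *
a=save("top","t2")[100:180,280:380];b=save("side","s2")[130:230,330:455]
f=lambda i:cv2.resize(i[...,::-1],(400,320),interpolation=cv2.INTER_CUBIC)
cv2.imwrite("pics/c4.png",np.hstack([f(a),f(b)]))
E
```

```text
t 8.03 pos [617.9 -46.4 264. ] ydir 7.28 f [ 0.17 -0.36 -1.99] tq [-0.12  0.05  0.01]
shift units [0.018 0.107 1.349] turn units [-0.007 -0.002  0.058]
```

View pics/c4.png

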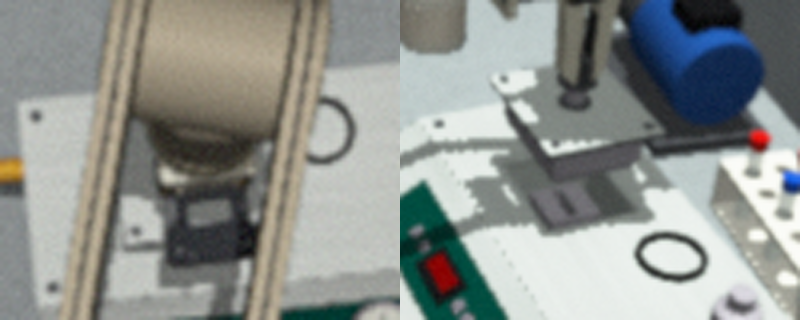

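In c4 the side view shows the cover hanging level just behind and above the opening, and the top view is mostly blocked by the arm. I'll overlay the predicted outlines on the side picture.

Run:
```python
from h import *
b=cv2.imread("pics/s2.png")[140:215,345:445];k=8
im=cv2.resize(b,None,fx=k,fy=k,interpolation=cv2.INTER_CUBIC)
def dr(w,l,p,z,col):
    c,s=np.cos(p[2]),np.sin(p[2]);P=[]
    for q in [(w,l),(w,-l),(-w,-l),(-w,l)]:
        X=[c*q[0]/2-s*q[1]/2+p[0],s*q[0]/2+c*q[1]/2+p[1],z];u=(proj("side",X)-[345,140]+.5)*k;P.append(u)
    cv2.polylines(im,[np.int32(P)],True,col,1)
a=np.radians(7.28);zs=.264-.0332
dr(.104,.124,(.6179,-.0464,a),zs+.007,(0,0,255))
dr(.104,.124,(.6179,-.0464,a),zs,(0,160,255))
dr(.083,.103,(.6185,-.047,.1215),.15,(255,0,0))
dr(.083,.103,(.623,-.0438,.1215),.15,(0,255,0))
cv2.imwrite("pics/c5.png",im)
```

```text
(no output)
```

View pics/c5.png

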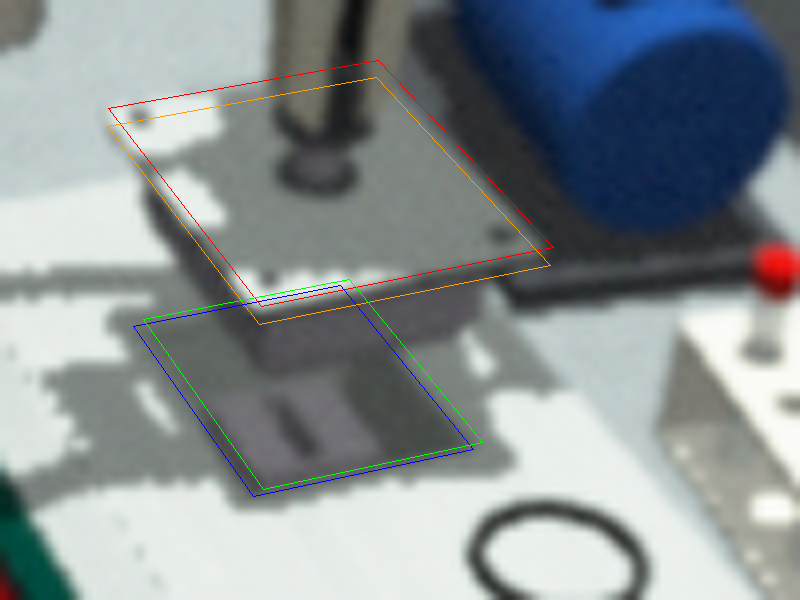

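Call:
apply_moves(
  steps=[0.01, 0.09, 0, 0, 0, 0.06, 0, 0, 0, 0.2, 0, 0, 0, 0, 0, 0, 0.25, 0, 0, 0, 0, 0, 0, 0.25, 0, 0, 0, 0, 0, 0, 0.25, 0, 0, 0, 0, 0, 0, 0.25, 0, 0, 0, 0, 0, 0, 0.15, 0, 0, 0, 0, 0, 0, 0.05, 0, 0, 0, 0, 0, 0, 0, 0, 0, 0, 0],
)

```text
t: 8.88
tool_pos: [0.6204, -0.0459, 0.2217]
orientation: [-2.085, -2.349, 0.001]
force: [1.2, -0.5, -2.5]
opening: 0.0098
gripper_force: 30.0
```

Call:
apply_moves(
  steps=[0, 0, 0.03, 0, 0, 0, 0, 0, 0, 0.03, 0, 0, 0, 0, 0, 0, 0.03, 0, 0, 0, 0, 0, 0, 0.03, 0, 0, 0, 0, 0, 0, 0.03, 0, 0, 0, 0, 0, 0, 0.03, 0, 0, 0, 0, 0, 0, 0, 0, 0, 0, 0],
)

```text
t: 9.47
tool_pos: [0.6207, -0.0459, 0.2169]
orientation: [-2.085, -2.349, 0.0]
force: [0.1, -0.0, -2.2]
opening: 0.0098
gripper_force: 30.0
```

Call:
apply_moves(
  steps=[0, 0, 0.03, 0, 0, 0, 0, 0, 0, 0.03, 0, 0, 0, 0, 0, 0, 0.03, 0, 0, 0, 0, 0, 0, 0.03, 0, 0, 0, 0, 0, 0, 0, 0, 0, 0, 0],
)

```text
t: 9.88
tool_pos: [0.6207, -0.0459, 0.2132]
orientation: [-2.085, -2.349, 0.0]
force: [-0.1, -0.3, -2.4]
opening: 0.0099
gripper_force: 30.0
```

Call:
apply_moves(
  steps=[0, 0, 0.03, 0, 0, 0, 0, 0, 0, 0.03, 0, 0, 0, 0, 0, 0, 0.03, 0, 0, 0, 0, 0, 0, 0.03, 0, 0, 0, 0, 0, 0, 0, 0, 0, 0, 0],
)

```text
t: 10.3
tool_pos: [0.6207, -0.0459, 0.2097]
orientation: [-2.085, -2.349, 0.0]
force: [0.1, -0.5, -1.5]
opening: 0.0101
gripper_force: 30.0
```

Call:
apply_moves(
  steps=[0, 0, 0.04, 0, 0, 0, 0, 0, 0, 0.04, 0, 0, 0, 0, 0, 0, 0.04, 0, 0, 0, 0, 0, 0, 0.04, 0, 0, 0, 0, 0, 0, 0.04, 0, 0, 0, 0, 0, 0, 0, 0, 0, 0, 0],
)

```text
t: 10.8
tool_pos: [0.6206, -0.0459, 0.2035]
orientation: [-2.085, -2.349, 0.0]
force: [0.1, -0.1, -1.8]
opening: 0.0098
gripper_force: 30.0
```

Call:
apply_moves(
  steps=[0, 0, 0.04, 0, 0, 0, 0, 0, 0, 0.04, 0, 0, 0, 0, 0, 0, 0.04, 0, 0, 0, 0, 0, 0, 0.04, 0, 0, 0, 0, 0, 0, 0.04, 0, 0, 0, 0, 0, 0, 0, 0, 0, 0, 0],
)

```text
t: 11.3
tool_pos: [0.6206, -0.0459, 0.1975]
orientation: [-2.085, -2.349, 0.0]
force: [-0.2, -0.5, -1.1]
opening: 0.0098
gripper_force: 30.0
```

Call:
apply_moves(
  steps=[0, 0, 0.04, 0, 0, 0, 0, 0, 0, 0.04, 0, 0, 0, 0, 0, 0, 0.04, 0, 0, 0, 0, 0, 0, 0.04, 0, 0, 0, 0, 0, 0, 0.04, 0, 0, 0, 0, 0, 0, 0, 0, 0, 0, 0],
)

```text
t: 11.8
tool_pos: [0.6207, -0.0459, 0.1915]
orientation: [-2.085, -2.349, 0.0]
force: [-0.9, 0.4, -2.0]
opening: 0.01
gripper_force: 30.0
```

Call:
apply_moves(
  steps=[0, 0, 0.03, 0, 0, 0, 0, 0, 0, 0.03, 0, 0, 0, 0, 0, 0, 0.03, 0, 0, 0, 0, 0, 0, 0.03, 0, 0, 0, 0, 0, 0, 0.03, 0, 0, 0, 0, 0, 0, 0.03, 0, 0, 0, 0, 0, 0, 0, 0, 0, 0, 0],
)

```text
t: 12.38
tool_pos: [0.6207, -0.0459, 0.1862]
orientation: [-2.085, -2.349, 0.0]
force: [-0.2, -0.1, -1.9]
opening: 0.0096
gripper_force: 30.0
```

Call:
apply_moves(
  steps=[0, 0, 0.02, 0, 0, 0, 0, 0, 0, 0.02, 0, 0, 0, 0, 0, 0, 0.02, 0, 0, 0, 0, 0, 0, 0, 0, 0, 0, 0, 0, 0, 0, 0, 0, 0, 0],
)

```text
t: 12.8
tool_pos: [0.6208, -0.0459, 0.1847]
orientation: [-2.085, -2.35, 0.0]
force: [0.5, 0.0, -1.5]
opening: 0.0095
gripper_force: 30.0
```

Call:
apply_moves(
  steps=[0, 0, 0.02, 0, 0, 0, 0, 0, 0, 0.02, 0, 0, 0, 0, 0, 0, 0.02, 0, 0, 0, 0, 0, 0, 0, 0, 0, 0, 0, 0, 0, 0, 0, 0, 0, 0],
)

```text
t: 13.22
tool_pos: [0.6209, -0.0459, 0.1832]
orientation: [2.085, 2.349, 0.0]
force: [-0.2, 0.4, -0.3]
opening: 0.0096
gripper_force: 30.0
```

Call:
apply_moves(
  steps=[0, 0, 0.02, 0, 0, 0, 0, 0, 0, 0.02, 0, 0, 0, 0, 0, 0, 0.02, 0, 0, 0, 0, 0, 0, 0, 0, 0, 0, 0, 0, 0, 0, 0, 0, 0, 0],
)

```text
t: 13.63
tool_pos: [0.6209, -0.0459, 0.1814]
orientation: [2.085, 2.349, 0.0]
force: [-1.4, -0.3, 2.8]
opening: 0.01
gripper_force: 30.0
```

Call:
apply_moves(
  steps=[0, 0, 0.02, 0, 0, 0, 0, 0, 0, 0.02, 0, 0, 0, 0, 0, 0, 0.02, 0, 0, 0, 0, 0, 0, 0, 0, 0, 0, 0, 0, 0, 0, 0, 0, 0, 0],
)

```text
t: 14.05
tool_pos: [0.6209, -0.0459, 0.1794]
orientation: [2.085, 2.349, 0.0]
force: [-1.8, -0.1, 3.6]
opening: 0.0098
gripper_force: 30.0
```

Call:
apply_moves(
  steps=[0, 0, 0.02, 0, 0, 0, 0, 0, 0, 0.02, 0, 0, 0, 0, 0, 0, 0.015, 0, 0, 0, 0, 0, 0, 0, 0, 0, 0, 0],
)

```text
t: 14.38
tool_pos: [0.6209, -0.046, 0.1777]
orientation: [2.085, 2.349, 0.0]
force: [-0.2, -0.0, 4.6]
opening: 0.0101
gripper_force: 30.0
```

Call:
apply_moves(
  steps=[0, 0, 0.015, 0, 0, 0, 0, 0, 0, 0.015, 0, 0, 0, 0, 0, 0, 0, 0, 0, 0, 0, 0, 0, 0, 0, 0, 0, 0],
)

```text
t: 14.72
tool_pos: [0.621, -0.046, 0.1775]
orientation: [2.085, 2.349, 0.0]
force: [-1.9, -0.4, 7.7]
opening: 0.0096
gripper_force: 30.0
```

Call:
apply_moves(
  steps=[0, 0, 0.015, 0, 0, 0, 0, 0, 0, 0.015, 0, 0, 0, 0, 0, 0, 0, 0, 0, 0, 0, 0, 0, 0, 0, 0, 0, 0],
)

```text
t: 15.05
tool_pos: [0.621, -0.046, 0.1774]
orientation: [2.085, 2.349, 0.001]
force: [-4.2, 1.0, 12.7]
opening: 0.0097
gripper_force: 30.0
```

Call:
apply_moves(
  steps=[0, 0, -0.03, 0, 0, 0, 0, 0, 0, -0.03, 0, 0, 0, 0, 0, 0, 0, 0, 0, 0, 0, 0, 0, 0, 0, 0, 0, 0],
)

```text
t: 15.38
tool_pos: [0.6209, -0.0459, 0.1777]
orientation: [2.085, 2.349, 0.0]
force: [-0.4, -0.4, 5.1]
opening: 0.01
gripper_force: 30.0
```

Call:
apply_moves(
  steps=[0, 0, -0.02, 0, 0, 0, 0, 0, 0, 0, 0, 0, 0, 0, 0, 0, 0, 0, 0, 0.4, 0, 0, 0, 0, 0, 0, 0.4, 0, 0, 0, 0, 0, 0, 0.4, 0, 0, 0, 0, 0, 0, 0.4, 0, 0, 0, 0, 0, 0, 0, 0],
)

```text
t: 15.97
tool_pos: [0.6206, -0.046, 0.1781]
orientation: [-2.277, -2.164, 0.001]
force: [-0.3, -0.5, 4.0]
opening: 0.0095
gripper_force: 30.0
```

```bash
python3 plan.py .621 -.046 .1784 -83
```

```text
t 15.97 pos [620.6 -46.  178.1] ydir -2.9 f [-0.27 -0.53  4.03] tq [-0.11  0.26  0.02]
shift units [-0.001  0.013 -0.011] turn units [-4.000e-03  4.000e-03  1.335e+01]
```

Call:
apply_moves(
  steps=[0, 0, 0, 0, 0, 0.4, 0, 0, 0, 0, 0, 0, 0.4, 0, 0, 0, 0, 0, 0, 0.4, 0, 0, 0, 0, 0, 0, 0.4, 0, 0, 0, 0, 0, 0, 0.4, 0, 0, 0, 0, 0, 0, 0, 0],
)

```text
t: 16.47
tool_pos: [0.6203, -0.0459, 0.1779]
orientation: [-2.489, -1.916, 0.002]
force: [-3.3, -0.1, 4.0]
opening: 0.0095
gripper_force: 30.0
```

```bash
python3 plan.py .621 -.046 .1784 -83
```

```text
t 16.47 pos [620.3 -45.9 177.9] ydir -14.82 f [-3.26 -0.07  3.97] tq [-0.09  0.57 -0.01]
shift units [ 0.003  0.024 -0.016] turn units [-9.0000e-03  9.0000e-03  1.1363e+01]
```

Call:
apply_moves(
  steps=[0, -0.02, 0, 0, 0, 0.5, 0, 0, 0, 0, 0, 0, 0.5, 0, 0, 0, 0, 0, 0, 0.5, 0, 0, 0, 0, 0, 0, 0.5, 0, 0, 0, 0, 0, 0, 0, 0],
)

```text
t: 16.88
tool_pos: [0.62, -0.0458, 0.1781]
orientation: [-2.675, -1.646, 0.001]
force: [-2.7, 0.1, 4.8]
opening: 0.0099
gripper_force: 30.0
```

```bash
python3 plan.py .621 -.046 .1784 -83
```

```text
t 16.88 pos [620.  -45.8 178.1] ydir -26.8 f [-2.74  0.07  4.76] tq [-0.11  0.5  -0.  ]
shift units [ 0.008  0.035 -0.01 ] turn units [-4.000e-03  5.000e-03  9.367e+00]
```

Call:
apply_moves(
  steps=[-0.01, -0.02, 0, 0, 0, 0.6, 0, 0, 0, 0, 0, 0, 0.6, 0, 0, 0, 0, 0, 0, 0.6, 0, 0, 0, 0, 0, 0, 0.6, 0, 0, 0, 0, 0, 0, 0, 0],
)

```text
t: 17.3
tool_pos: [0.6196, -0.0456, 0.1782]
orientation: [-2.86, -1.299, -0.0]
force: [-1.9, 0.6, 3.0]
opening: 0.01
gripper_force: 30.0
```

```bash
python3 plan.py .621 -.046 .1784 -83
```

```text
t 17.3 pos [619.6 -45.6 178.2] ydir -41.16 f [-1.87  0.57  2.96] tq [ 0.09  0.36 -0.04]
shift units [ 0.021  0.045 -0.005] turn units [-2.000e-03 -1.000e-03  6.973e+00]
```

Call:
apply_moves(
  steps=[-0.01, -0.01, 0, 0, 0, 0.6, 0, 0, 0, 0, 0, 0, 0.6, 0, 0, 0, 0, 0, 0, 0.6, 0, 0, 0, 0, 0, 0, 0.6, 0, 0, 0, 0, 0, 0, 0.6, 0, 0, 0, 0, 0, 0, 0, 0],
)

```text
t: 17.8
tool_pos: [0.6192, -0.0452, 0.1783]
orientation: [-3.027, -0.837, -0.001]
force: [-1.2, 3.1, 4.9]
opening: 0.01
gripper_force: 30.0
```

```bash
python3 plan.py .621 -.046 .1784 -83
```

```text
t 17.8 pos [619.2 -45.2 178.3] ydir -59.09 f [-1.23  3.05  4.86] tq [ 0.47  0.29 -0.02]
shift units [ 0.038  0.054 -0.004] turn units [-0.007 -0.004  3.985]
```

Call:
apply_moves(
  steps=[0.01, -0.02, 0, 0, 0, 0.6, 0, 0, 0, 0, 0, 0, 0.6, 0, 0, 0, 0, 0, 0, 0.6, 0, 0.01, -0.02, 0, 0, 0, 0.6, 0, 0, 0, 0, 0, 0, 0.6, 0, 0, 0, 0, 0, 0, 0.6, 0, 0, 0, 0, 0, 0, 0.4, 0, 0, 0, 0, 0, 0, 0, 0],
)

```text
t: 18.47
tool_pos: [0.619, -0.0445, 0.1782]
orientation: [-3.136, -0.191, 0.001]
force: [-2.6, 1.2, 4.4]
opening: 0.0097
gripper_force: 30.0
```

```bash
python3 plan.py .621 -.046 .1784 -83
```

```text
t 18.47 pos [619.  -44.5 178.2] ydir -83.02 f [-2.57  1.16  4.35] tq [0.17 0.55 0.06]
shift units [ 0.061  0.059 -0.008] turn units [-0.001  0.004 -0.003]
```

Call:
apply_moves(
  steps=[0, 0, -0.02, 0, 0, 0, 0, 0, 0, -0.02, 0, 0, 0, 0, 0, 0, -0.02, 0, 0, 0, 0, 0, 0, 0, 0, 0, 0, 0, 0, 0, 0, 0, 0, 0, 0],
  grip_force=15,
)

```text
t: 18.88
tool_pos: [0.619, -0.0444, 0.18]
orientation: [-3.136, -0.188, 0.001]
force: [-2.4, 0.9, 4.0]
opening: 0.01
gripper_force: 15.0
```

```bash
python3 plan.py .621 -.046 .1784 -83
```

```text
t 18.88 pos [619.  -44.4 180. ] ydir -83.13 f [-2.42  0.88  3.98] tq [ 0.16  0.66 -0.02]
shift units [0.06  0.061 0.053] turn units [-0.001  0.004 -0.021]
```

Call:
apply_moves(
  steps=[0, 0, -0.02, 0, 0, 0, 0, 0, 0, -0.02, 0, 0, 0, 0, 0, 0, 0, 0, 0, 0, 0, 0, 0, 0, 0, 0, 0, 0],
)

```text
t: 19.22
tool_pos: [0.619, -0.0444, 0.181]
orientation: [-3.136, -0.187, 0.001]
force: [-1.4, 2.0, 1.2]
opening: 0.0099
gripper_force: 15.0
```

Call:
apply_moves(
  steps=[0, 0, -0.02, 0, 0, 0, 0, 0, 0, 0, 0, 0, 0, 0, 0, 0, 0, 0, 0, 0, 0, 0, 0, 0, 0, 0, 0, 0],
)

```text
t: 19.55
tool_pos: [0.6189, -0.0444, 0.181]
orientation: [-3.136, -0.187, 0.001]
force: [0.4, 0.3, -6.7]
opening: 0.0095
gripper_force: 15.0
```

The stud holds at z = 0.181 against a 7 N upward pull, so it is caught. I'll relax the pull, open and go up.

Call:
apply_moves(
  steps=[0, 0, 0.03, 0, 0, 0, 0, 0, 0, 0, 0, 0, 0, 15, 0, 0, 0, 0, 0, 0, 25, 0, 0, 0, 0, 0, 0, 35, 0, 0, 0, 0, 0, 0, 35, 0, 0, -0.2, 0, 0, 0, 35, 0, 0, -0.5, 0, 0, 0, 35, 0, 0, -0.8, 0, 0, 0, 35, 0, 0, -0.8, 0, 0, 0, 35, 0, 0, -0.8, 0, 0, 0, 35, 0, 0, -0.5, 0, 0, 0, 35, 0, 0, 0, 0, 0, 0, 35],
)

```text
t: 20.55
tool_pos: [0.6211, -0.0447, 0.2947]
orientation: [3.134, 0.187, 0.012]
force: [0.2, 0.2, 0.7]
opening: 0.0325
gripper_force: 0.0
```

Call:
apply_moves(
  steps=[1, 0, 0, 0, 0, 0, 35, 1, 0, 0, 0, 0, 0, 35, 1, 0, 0, 0, 0, 0, 35, 1, 0, 0, 0, 0, 0, 35, 0, -1, 0, 0, 0, 0, 35, 0, -1, 0, 0, 0, 0, 35, 0, -1, 0, 0, 0, 0, 35, 0, -1, 0, 0, 0, 0, 35, 0, -1, 0, 0, 0, 0, 35, 0, -1, 0, 0, 0, 0, 35, 0, -1, 0, 0, 0, 0, 35, 0, 0, 0, 0, 0, 0, 35],
)

```text
t: 21.55
tool_pos: [0.7117, 0.1846, 0.2874]
orientation: [-3.133, -0.195, 0.003]
force: [-0.1, 0.2, -0.6]
opening: 0.0326
gripper_force: 0.0
```

Run:
```python
from h import *
a=save("top","t3")[110:180,280:380];b=save("side","s3")[140:215,345:445]
f=lambda i:cv2.resize(i[...,::-1],(400,300),interpolation=cv2.INTER_CUBIC)
cv2.imwrite("pics/c6.png",np.hstack([f(a),f(b)]))
```

```text
(no output)
```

View pics/c6.png

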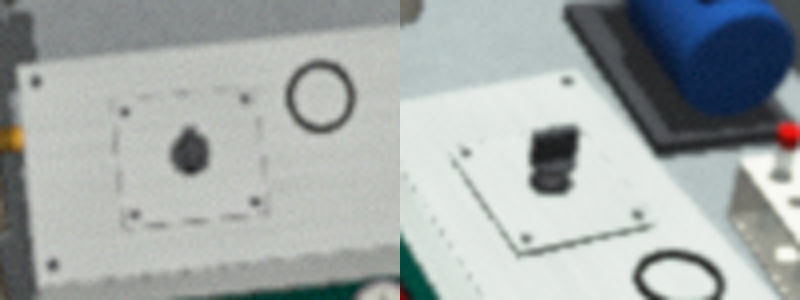

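The cover lies flat and square in the opening. The wing, at (550,145) in the side half, now stands across the cover's long side, and the o-ring and the other things nearby have not moved. I'll hand the job in.

```bash
python3 -c "
from h import *
print(robot.close_job())"
```

```text
the job is handed in; nothing more can be done
None
```

The filter cover is back on: it lies flat in its opening, the stud is turned a quarter turn clockwise and held against a 7 N upward pull, and the job is handed in, though no verdict was returned.

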